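# Clear a tool chest lid and hold its sprung lid just below balance

### The arm

A 7-joint arm with a two-finger parallel gripper is mounted at the origin on the work surface. World frame = base frame: x ahead of the robot, y to its left, z up, the work surface at z = 0. Lengths are in m, angles in rad, forces in N, time in s.
With the tool pointing down it reaches from about 0.4 to 0.85 m from the base axis. Payload 4.5 kg.
Tool frame: the origin (TCP) lies at the very end of the fingers, on their centre line; the grasp point (between the pads) lies behind it (r.grip_depth is the z of the grasp point in the tool frame, in m); z points along the fingers, y is the direction in which the jaws open and shut (so a half turn about z gives the same grasp; the last joint's range is limited). The gripper opens to 88 mm and grips with 3 to 60 N. Pads are 18 mm wide; open, the fingers measure 123 mm over their backs; the gripper's body (75 mm by 187 mm) begins 45 mm behind the grasp point.
Start: joints at [1.17, 0.689, -0.195, 1.565, 0.157, 0.902, -0.215], TCP at [0.263, -0.567, 0.239] pointing down, gripper open.
Joint ranges: [-3.01, 3.01], [-0.46, 2.08], [-1.47, 1.51], [0.13, 2.56], [-1, 4.14], [0.04, 2.09], [-2.66, 2.66]. Speed limits (rad/s): [2.57, 2.57, 3.14, 3.14, 3.14, 3.14, 3.14].

### API

Orientations are given as a unit quaternion [x, y, z, w].
In Python, from plant import sensors, cams, r gives the robot as it stands. The module is installed in compiled form; this text tells all that it offers.
- The arm moves only by the tool drive_tool, never from a script. Its argument "series" is a list that holds one entry, the list of rows, each a list of 5 numbers: the shift along the world's x, y, z in mm, then the turn about the world's z in rad, then the finger opening in mm, from 0 to 88.1. A call has 1 to 10 rows; each row shifts and turns the commanded pose from where the row before left it; what a row does not reach is not made up. A row lasts 1/10 s, in which the tool goes at most 50 mm and 8.59 degrees, less where a joint would pass 70% of its speed; a pose out of reach is approached as far as the arm can. A call with a gripper value outside its range is refused whole. The fingers move at their own pace and stop on an object; "force" is the grip in N (left out, the last holds). Time passes only in rows, so rows that do not move let the fingers close. It gives the time, the measured TCP pose, the force and the opening at its end, in the units of the state.
- sensors.get_state(): the state, without advancing time (a new reading comes with each control period).
- cams.snapshot(name): name is "side" or "top" or "wrist"; returns the picture (480x640x3 uint8, blue, green, red); there is no depth.
- cams.camera_model(name): a dict with "fx", "fy", "cx", "cy" (pixels), "distortion" ([k1, k2, p1, p2, k3] as OpenCV has them; the pictures are not rectified), "camera_from_world" (4x4, takes a point from world to camera coordinates). Camera axes: x right, y down, z forward; pixel columns grow to the right and rows downward; lengths in m; the calibration is good to about 2 mm. A picture is of the moment at which its call begins: read the wrist's pose just before it. camera_model takes no time and is no camera call; for the wrist camera it gives the pose at the moment of the call.
- r.finish_job(): hands the job in, once; it reports no verdict.
Trained networks look in the newest picture that a camera, given by its name, has taken for a name from the list of things; names that differ only in an ending like _2 or _b are one class to them, and where a whole thing is asked for, a point or a joint stands for the part that bears it (a point fixed in the world has none). Each returns a list of dicts, best first, with "confidence" (0 to 1); they miss things now and then, are a little off and sometimes report something else, mostly with a low value. They report only what shows in the picture. A call takes as long as a camera call. They do not tell look-alikes from the thing itself.
- cams.trace(camera, name): "mask" (480x640 bool, what is visible of it) and "at" ([column, row] in pixels, amid what is visible of it).
- cams.mark_of(camera, name): "at" ([column, row] in pixels: a listed point, or the origin of a listed thing).
The state is a dict: "clock": time; "q": joint angles; "qd": joint speeds; "joint_torque": joint torques, N m; "tool_pos": TCP position; "eef_rot": TCP orientation; "contact_force": force on the tool from outside, world axes, zero at the start; "moment": the same for the moment, N m; "opening": opening from 0.0 (shut) to 1.0 (fully open).
Only numpy, scipy, OpenCV 4.12 (cv2) and the standard library are available. Lean on these libraries where they do the work, as an engineer would, in place of code of your own. Each camera call takes 0.05 s, during which the arm holds its last target.

### The job

Someone is about to fit a stay to this tool chest's sprung lid: take the ear defenders off the lid and hang them, let go of, by their headband over the bar of the tube frame, one cup on each side. Then raise the lid past its balance point (without letting it fly open to its stop), ease it back and hold it still just below the balance point, where it would fall shut without you; the job finishes while you are still holding it there. Leave the scale, the hammer and the pipe coupling where they are.

Things in the scene. Friction and masses are not known exactly. Their poses are not given: they have to be found in the camera images.
- chest: Black plastic tool chest with a grey lid, fixed to the bench: 220 deep (its x) x 300 wide (its y) x 112 mm high with the lid shut (flat top at 112). Origin at the centre of its underside; its front with the lid handle faces -x of its own frame, the hinge runs along its rear (+x) top edge. Includes the lid.
- lid (a joint): Lid angle in rad: 0 shut, grows as the front edge rises, stop at 1.50. Turns about the chest's +y axis through lid_hinge. A helper spring gives a balance point at 0.90: below it the lid falls shut, above it it springs up to the stop, so near there hold it from both sides (pinch). Past balance: 0.94 or more, never above 1.40; just below: 2 to 14 degrees (0.03 to 0.25 rad) short of 0.90.
- lid_bar (a point): Middle of the lid's handle, on the axis of a round 12 mm steel bar, 130 mm long along the chest's y, on a sloping leg at each end. Lid shut: 25 mm in front of the lid's front edge, 25 mm above its top (137 above the bench), 245 mm in front of and 31 above the hinge axis; swings with the lid. Its middle is free all round: pinch it from above, front to back; it can turn between the fingers.
- lid_hinge (a point): Middle of the lid's hinge axis (along the chest's y), 106 mm above the bench at the chest's rear edge; fixed to the chest. The lid is a 12 mm plate of 0.9 kg; about 1.5 N up at the handle starts it from shut, and within 0.2 rad of balance it pushes or pulls at the handle with less than 1 N.
- muffs: Ear defenders with rigid headband, about 0.2 kg, standing upright on the shut lid on two flat-footed black cups: 130 mm high, 146 wide (its y); cups 58 x 26 x 66 high at y = +-60, free gap between ear pads 78. A band 24 wide (x), 6 thick arches cup to cup in its y-z plane. Pad block at the crown: 24 (x) x 56 (y) x 18 thick (z 112 to 130). Origin: centre of the underside between the cups.
- muffs_crown (a point): Middle of the underside of the ear defenders' crown pad, 112 mm above their feet (18 mm below their top); this is what rests on the bar. Axes as muffs.
- frame: Green bent-tube frame fixed to the bench, left or right of the chest: an upside-down U of 16 mm tube with its level top bar along its own x, posts 240 mm apart, feet along y. Origin on the bench under the middle of the bar.
- bar_mid (a point): Middle of the frame's level top bar, on its axis, 160 mm above the bench (top of the bar at 168); the bar runs along its x, straight and free for 90 mm either way, 16 mm diameter.
- scale: Steel bench scale with a dial, 120 x 130 x 152 mm high, 1.5 kg, on the side opposite the frame. Bystander. Origin at the centre of its underside.
- hammer: Hammer lying on the bench between robot and chest, handle towards its own -x. Bystander.
- coupling: Black pipe coupling, a tube 60 mm across and 55 mm high standing on the bench beyond the chest. Bystander. Origin at the centre of its underside.
There are look-alikes about, which are no part of the job. Of the things that look like the muffs, the largest one is meant.

How it is judged:
On the way, in this order (a step that is already met when the one before it is completed fails the run):
1. the ear defenders hang freely by the headband over the frame's bar (x of muffs_crown in the frame of bar_mid between -0.08 and 0.08 m and y of muffs_crown in the frame of bar_mid between -0.03 and 0.03 m and z of muffs_crown in the frame of bar_mid between -0.002 and 0.025 m and angle between muffs's own z axis and vertical below 0.4 rad and contact force between muffs and frame above 0.5 N and contact force between muffs and the fingers below 0.05 N and linear speed of muffs below 0.08 m/s), for 0.3 s.
2. the lid is raised past its balance point (0.94 rad or more) (value of joint lid above 0.94 rad), for 0.1 s.
3. the lid is brought back and held just below its balance point (value of joint lid between 0.65 and 0.87 rad and velocity of joint lid between -0.08 and 0.08 rad/s and contact force between the fingers and chest above 0.1 N), for 0.3 s.
At the end, for the whole second after the job is handed in: The lid is held still by the fingers at 0.65 to 0.87 rad (balance point 0.90), and the ear defenders still hang, let go of, on the frame's bar by their crown: crown within 30 mm sideways and 80 mm along from the bar's middle, tilted less than 0.4 rad, at rest (all of step 1 and all of step 3); the arm keeps its last pose, push and grip.
It fails at once if the lid flies open to its stop (beyond 1.40 rad) (value of joint lid above 1.4 rad).
It fails at once if the scale, hammer or coupling is shifted by more than 30 mm (distance of any of scale, hammer, coupling from where it was at the start of the episode above 0.03 m).
It also fails if it takes over 64 s, if anything falls off the work surface, if the arm or the gripper's body presses on something with over 40 N, if the wrist force passes 120 N, or if a joint passes its speed limit or range.

## Working session

There is one attempt and no reset: what is moved stays moved. The work goes in short steps, Python scripts to look and compute and a tool call to move; the robot and the scene stay as the last step left them, time stands still between calls to the robot, and variables do not carry over. Pictures are saved under pics/ and viewed, and the job is handed in when it is done.

Besides the shell and the picture viewer there is one more tool, called after "Request:" in YAML: its name, and indented under it one key for each argument. drive_tool: Moves the arm, as the interface text tells. Its arguments: {"type":"object","properties":{"series":{"type":"array","items":{"type":"array","items":{"type":"array","items":{"type":"number"}}}},"force":{"type":"number"}},"required":["series"]}

```bash
mkdir -p pics; ls
python3 - <<'E'
from plant import sensors,cams,r
import cv2
print(sensors.get_state(), r.grip_depth)
for n in ["top","side","wrist"]:
    im=cams.snapshot(n); cv2.imwrite(f"pics/{n}0.png",im)
    m=cams.camera_model(n); print(n,m)
    if n=="wrist": continue
    for t in ["muffs","muffs_crown","frame","bar_mid","chest","lid_bar","lid_hinge","scale","hammer","coupling"]:
        print(n,t,[(round(d["confidence"],2),[round(float(v)) for v in d["at"]]) for d in cams.mark_of(n,t)])
print(sensors.get_state()["clock"])
E
```

```text
pics
{'clock': 0.0, 'q': array([ 1.16981786,  0.68998392, -0.19448663,  1.5663138 ,  0.1572744 ,
        0.90252044, -0.21513741]), 'qd': array([-0.00075757,  0.0013552 , -0.00091722,  0.0001049 ,  0.00325366,
        0.00148076, -0.00038277]), 'joint_torque': array([-5.43439328e-04, -5.27567983e+01, -1.26679972e+00, -1.53428704e+01,
       -5.26358304e-02,  6.56971257e-03,  1.83511388e-04]), 'tool_pos': array([ 0.26293833, -0.56630902,  0.23791744]), 'eef_rot': array([ 9.76462779e-01,  2.15684021e-01, -2.62624947e-04, -8.80927867e-04]), 'contact_force': array([-0.10782357,  0.14849846,  0.80951595]), 'moment': array([0.00195482, 0.05828533, 0.01528369]), 'opening': 1.0036866213710938} -0.0187
top {'fx': 562.7333082410751, 'fy': 562.7333082410751, 'cx': 310.0031763979353, 'cy': 231.47767256326244, 'distortion': array([-0.0413924,  0.       ,  0.       ,  0.       ,  0.       ]), 'camera_from_world': array([[ 0.00397694, -0.99967581,  0.02514862, -0.02110896],
       [-0.98982793, -0.00751182, -0.14207125,  0.61274481],
       [ 0.14221411, -0.02432779, -0.98953691,  1.3588525 ],
    
[... 1211 characters left out ...]
de lid_hinge [(0.56, [323, 281])]
side scale [(0.76, [348, 406])]
side hammer [(0.92, [422, 303])]
side coupling [(0.84, [270, 251])]
wrist {'fx': 385.76998759294213, 'fy': 385.76998759294213, 'cx': 317.43732601668034, 'cy': 234.66521247607977, 'distortion': array([-0.02191539,  0.        ,  0.        ,  0.        ,  0.        ]), 'camera_from_world': array([[ 4.22048962e-01, -9.06573038e-01,  3.09104467e-05,
        -6.25437655e-01],
       [-8.60776645e-01, -4.00718060e-01,  3.13828940e-01,
        -4.33788945e-02],
       [-2.84496469e-01, -1.32477786e-01, -9.49479539e-01,
         3.90718808e-01],
       [ 0.00000000e+00,  0.00000000e+00,  0.00000000e+00,
         1.00000000e+00]])}
1.15
```

View pics/top0.png

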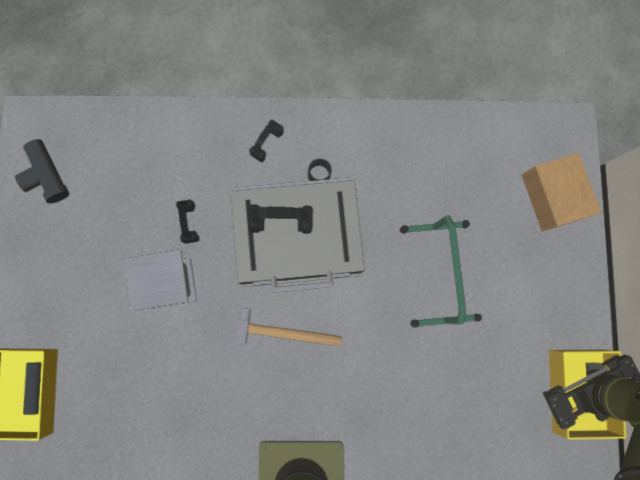

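View pics/side0.png

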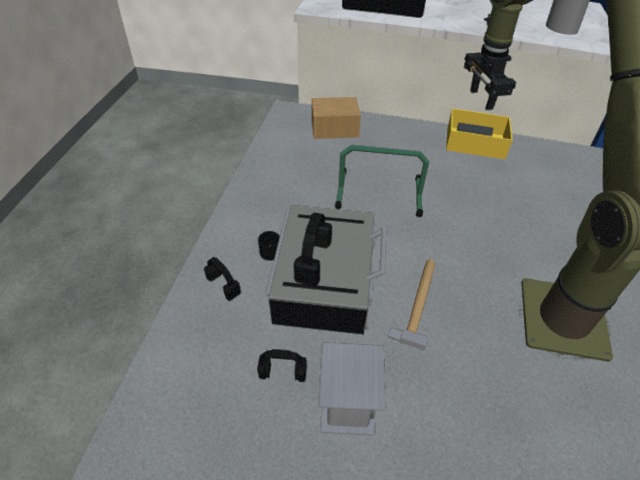

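Muffs candidates: the one on the lid, top (280,215) / side (316,245); one beyond the chest, top (266,140); one left of it, top (186,222). The one on the lid fits, being largest and standing on the shut lid. I'll enlarge it and measure.

```bash
cat > h.py <<'E'
from plant import sensors,cams,r
import cv2,numpy as np
def proj(n,P,m=None):
    m=m or cams.camera_model(n);T=m["camera_from_world"];K=np.array([[m["fx"],0,m["cx"]],[0,m["fy"],m["cy"]],[0,0,1]])
    rv=cv2.Rodrigues(T[:3,:3])[0]
    return cv2.projectPoints(np.array(P,float).reshape(-1,1,3),rv,T[:3,3],K,m["distortion"])[0].reshape(-1,2)
def ray(n,px,m=None):
    m=m or cams.camera_model(n);T=m["camera_from_world"];K=np.array([[m["fx"],0,m["cx"]],[0,m["fy"],m["cy"]],[0,0,1]])
    u=cv2.undistortPoints(np.array(px,float).reshape(-1,1,2),K,m["distortion"]).reshape(-1,2)
    R=T[:3,:3];o=-R.T@T[:3,3];d=np.c_[u,np.ones(len(u))]@R
    return o,d
def atz(n,px,z,m=None):
    o,d=ray(n,px,m);return o+d*((z-o[2])/d[:,2])[:,None]
E
python3 - <<'E'
from h import *
im=cv2.imread("pics/top0.png"); c=im[165:305,215:480]; cv2.imwrite("pics/crop_top.png",cv2.resize(c,None,fx=3,fy=3,interpolation=cv2.INTER_CUBIC))
im=cv2.imread("pics/side0.png"); c=im[135:340,255:455]; cv2.imwrite("pics/crop_side.png",cv2.resize(c,None,fx=2.9,fy=2.9,interpolation=cv2.INTER_CUBIC))
print("crown",atz("top",[[280,215],[283,217]],.224),atz("side",[[316,217]],.242))
print("bar",atz("top",[[457,271]],.16),atz("side",[[381,150]],.16))
print("handle",atz("top",[[300,288],[302,281]],.137),atz("side",[[385,251]],.137))
print("hinge",atz("top",[[289,183]],.106))
for t in ["muffs","frame","chest"]:
  for n in ["top","side"]:
    cams.snapshot(n)
    for d in cams.trace(n,t):
        k=d["mask"]; ys,xs=np.where(k); 
        rc=cv2.minAreaRect(np.c_[xs,ys].astype(np.float32)); print(t,n,round(d["confidence"],2),d["at"],len(xs),rc)
E
```

```text
crown [[0.62272246 0.05231344 0.224     ]
 [0.61836209 0.04574122 0.224     ]] [[0.62608878 0.03644256 0.242     ]]
bar [[ 0.50755171 -0.35088909  0.16      ]] [[ 0.52695522 -0.34996375  0.16      ]]
handle [[0.46839298 0.00713758 0.137     ]
 [0.48444117 0.00264634 0.137     ]] [[0.46744419 0.00483838 0.137     ]]
hinge [[0.7215965  0.03505697 0.106     ]]
muffs top 0.69 [282.5, 218.7] 1193 ((280.4907531738281, 218.99037170410156), (63.422672271728516, 27.127246856689453), 1.080924153327942)
muffs top 0.64 [184.4, 220.6] 464 ((187.85157775878906, 220.7755584716797), (41.935482025146484, 17.748876571655273), 83.0887680053711)
muffs top 0.58 [264.4, 135.6] 504 ((266.38458251953125, 140.42308044433594), (17.75040626525879, 41.87986755371094), 33.690067291259766)
muffs side 0.86 [280.0, 357.7] 864 ((281.8547668457031, 364.0823059082031), (49.24298095703125, 30.03744888305664), 2.935673236846924)
muffs side 0.63 [312.7, 247.2] 1634 ((312.9654846191406, 248.9373779296875), (29.979719161987305, 72.3962173461914), 16.144336700439453)
muffs side 0.6 [225.0, 274.5] 716 ((222.50001525878906, 279.0), (45.961936950683594, 21.92030906677246), 45.0)
frame top 0.57 [453.1, 269.1] 1704 ((439.7918701171875, 271.22113037109375), (110.00467681884766, 71.44862365722656), 83.32553100585938)
frame side 0.78 [386.4, 153.8] 1242 ((381.89093017578125, 179.68475341796875), (89.9139633178711, 66.29911804199219), 6.115502834320068)
chest top 0.64 [298.9, 238.7] 11255 ((297.09088134765625, 235.7318115234375), (107.12699890136719, 126.39911651611328), 84.85723114013672)
chest side 0.71 [328.3, 274.7] 10678 ((326.9727478027344, 268.42352294921875), (113.83953857421875, 123.69336700439453), 6.952957630157471)
```

View pics/crop_top.png

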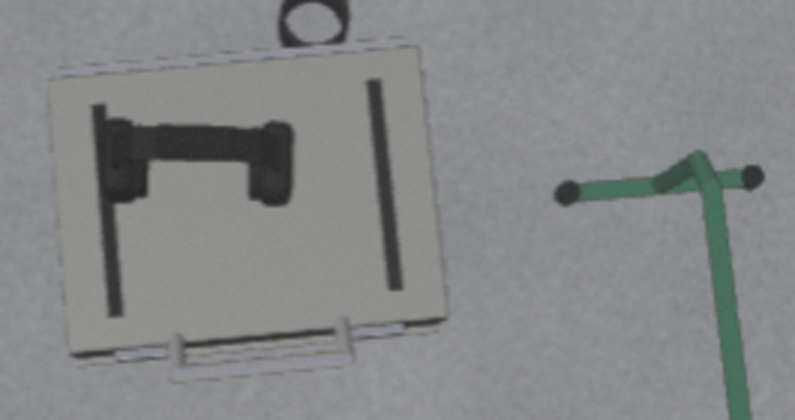

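View pics/crop_side.png

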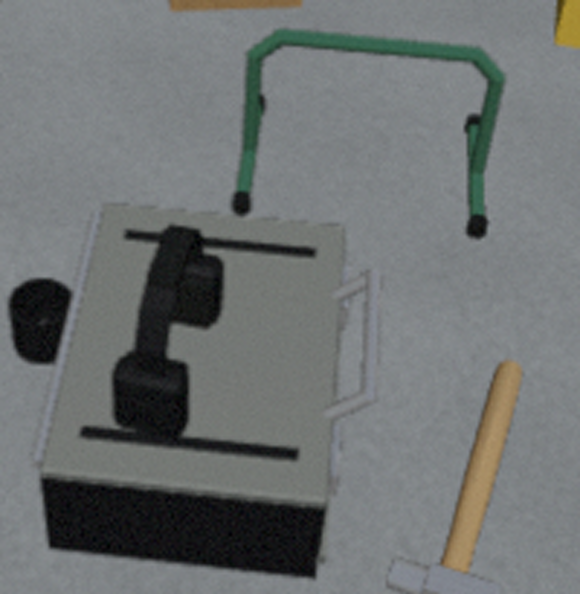

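Run:
```python
from h import *
from scipy.optimize import minimize
def px(c): return np.array(c)/3+[215,165]
# chest: lid corners
c=atz("top",px([[50,80],[418,45],[447,318],[70,355]]),.112); print("lid corners",c.round(4).tolist(),"centre",c.mean(0))
L=np.linalg.norm; print(L(c[0]-c[1]),L(c[1]-c[2]),L(c[2]-c[3]),L(c[3]-c[0]))
e=c[0]-c[1];e2=c[3]-c[2]; print("yaw of chest y", [np.degrees(np.arctan2(-v[0],v[1])) for v in (e,e2)]); 
for v in (c[1]-c[2],c[0]-c[3]): print("yaw chest x",np.degrees(np.arctan2(v[1],v[0])))
h=atz("top",px([[178,376],[350,358]]),.137); print("handle",h,h.mean(0))
# frame bar
T=cv2.imread("pics/top0.png");S=cv2.imread("pics/side0.png")
for n,I in (("top",T),("side",S)):
    hsv=cv2.cvtColor(I,cv2.COLOR_BGR2HSV); m=((hsv[...,0]>60)&(hsv[...,0]<95)&(hsv[...,1]>80))
    ys,xs=np.where(m)
    if n=="top": s=(ys>232)&(ys<305)&(xs>445)&(xs<470)
    else: s=(xs>358)&(xs<412)&(ys>140)&(ys<165)
    vx,vy,x0,y0=cv2.fitLine(np.c_[xs[s],ys[s]].astype(np.float32),cv2.DIST_L2,0,.01,.01).ravel()
    P=atz(n,[[x0,y0],[x0+20*vx,y0+20*vy]],.16); d=P[1]-P[0]; 
    print(n,s.sum(),"bar at x=.51: y",P[0,1]+d[1]/d[0]*(.51-P[0,0]),"yaw",np.degrees(np.arctan(d[1]/d[0])))
    yy,xx=np.where(m); s2=(xx>330)&(xx<490)&(yy>140)&(yy<340); print("extents",xx[s2].min(),xx[s2].max(),yy[s2].min(),yy[s2].max())
# muffs fit
masks={}
for n,at in (("top",(282,218)),("side",(313,247))):
    cams.snapshot(n); ds=cams.trace(n,"muffs"); masks[n]=min(ds,key=lambda d:np.hypot(d["at"][0]-at[0],d["at"][1]-at[1]))["mask"]
models={n:cams.camera_model(n) for n in masks}
def boxes():
    B=[]
    for s in(-1,1): B.append(([-.029,s*.06-.013,0],[.029,s*.06+.013,.066]))
    B.append(([-.012,-.028,.112],[.012,.028,.130]))
    for s in(-1,1):
        a=np.linspace(0,np.pi/2,7); y=.063*np.cos(a)*s; z=.06+.064*np.sin(a)
        for i in range(6): B.append(([-.012,min(y[i],y[i+1])-.002,min(z[i],z[i+1])-.002],[.012,max(y[i],y[i+1])+.002,max(z[i],z[i+1])+.002]))
    return B
BX=[np.array([[x,y,z] for x in(a[0],b[0]) for y in(a[1],b[1]) for z in(a[2],b[2])]) for a,b in boxes()]
def sil(n,p):
    x,y,t=p;R=np.array([[np.cos(t),-np.sin(t),0],[np.sin(t),np.cos(t),0],[0,0,1]])
    I=np.zeros((960*2,1280*2),np.uint8)
    for b in BX:
        q=proj(n,b@R.T+[x,y,.112],models[n]); cv2.fillConvexPoly(I,cv2.convexHull(((q+.5)*4).astype(np.int32)),255)
    return cv2.resize(I,(640,480),interpolation=cv2.INTER_AREA)/255.
def cost(p,ns=("top","side")):
    c=0
    for n in ns:
        s=sil(n,p);c+=np.abs(s-masks[n]).sum()/masks[n].sum()
    return c
for ns in (("top",),("side",),("top","side")):
  best=min((minimize(cost,[.618,.047,t],args=(ns,),method="Nelder-Mead",options=dict(initial_simplex=[[.618,.047,t],[.628,.047,t],[.618,.057,t],[.618,.047,t+.08]])) for t in(-.1,0.,.1)),key=lambda r:r.fun)
  print("muffs",ns,best.x,best.fun)
p=best.x
for n,I in(("top",T),("side",S)):
    cs,_=cv2.findContours((sil(n,p)>.5).astype(np.uint8),0,1); J=I.copy(); cv2.drawContours(J,cs,-1,(0,0,255),1)
    J=J[185:305,225:375]; cv2.imwrite(f"pics/fit_{n}.png",cv2.resize(J,None,fx=4,fy=4))
a=np.hstack([cv2.imread("pics/fit_top.png"),cv2.imread("pics/fit_side.png")]);cv2.imwrite("pics/fit.png",cv2.resize(a,(800,320)))
```

```text
lid corners [[0.6978, 0.1717, 0.112], [0.7292, -0.1222, 0.112], [0.5101, -0.1434, 0.112], [0.4795, 0.151, 0.112]] centre [0.60411889 0.01426155 0.112     ]
0.29558237305836094 0.22014035578133953 0.2960151075400225 0.21923109582999337
yaw of chest y [np.float64(6.100756125166706), np.float64(5.923838005516012)]
yaw chest x 5.5311868687006545
yaw chest x 5.416091889958426
handle [[ 0.46275241  0.06585876  0.137     ]
 [ 0.47715275 -0.06557496  0.137     ]] [4.69952576e-01 1.41902785e-04 1.37000000e-01]
top 359 bar at x=.51: y -0.35110601886936776 yaw 5.352415213145577
extents 409 473 217 324
side 234 bar at x=.51: y -0.35189342002143537 yaw 5.548631851455257
extents 332 428 145 331
muffs ('top',) [0.62689585 0.05215754 0.00065331] 0.15598873940227176
muffs ('side',) [0.62955235 0.05352546 0.02401351] 0.1811316824206442
muffs ('top', 'side') [ 0.62769787  0.05263642 -0.01314437] 0.37192221653175833
```

View pics/fit.png

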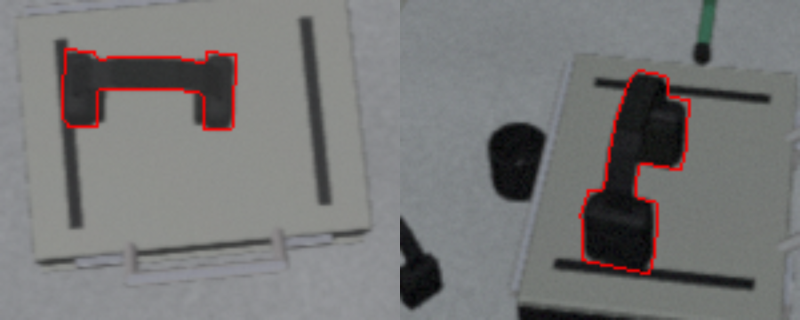

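The overlay fits: the muffs are at about (0.627, 0.052) with yaw near 0. The bar is at y = -0.3515 for x = 0.51, yaw 0.095. The chest is at (0.604, 0.014), yaw 0.1. Next I move above the muffs.

Request:
drive_tool:
  series:
    - [[0,0,35,0,88],[20,35,35,0.12,88],[22,38,0,0.14,88],[23,39,0,0.14,88],[23,39,0,0.14,88],[23,39,0,0.14,88],[23,39,0,0.14,88],[23,39,0,0.14,88],[23,39,0,0.14,88],[23,39,0,0.035,88]]

```text
clock: 2.95
tool_pos: [0.4657, -0.2217, 0.3067]
eef_rot: [0.706, 0.708, 0.0, 0.0]
contact_force: [1.2, -0.2, 0.9]
opening: 1.001
```

Request:
drive_tool:
  series:
    - [[23,39,0,0,88],[23,39,0,0,88],[23,39,0,0,88],[23,39,0,0,88],[23,39,0,0,88],[23,39,0,0,88],[23,38,0,0,88],[0,0,0,0,88],[0,0,0,0,88]]

```text
clock: 3.85
tool_pos: [0.626, 0.0499, 0.3062]
eef_rot: [0.707, 0.708, -0.0, -0.0]
contact_force: [-0.2, -0.3, 0.6]
opening: 1.002
```

```bash
cat > st.py <<'E'
from h import *
from scipy.spatial.transform import Rotation as Ro
s=sensors.get_state(); y=Ro.from_quat(s["eef_rot"]).as_matrix()[:,1]
print("t",round(s["clock"],2),"pos",(s["tool_pos"]*1000).round(1),"jawyaw",round(float(np.arctan(y[1]/y[0])),3),"F",s["contact_force"].round(2),"open",round(s["opening"]*88.1,1),"q7",s["q"].round(2))
E
python3 - <<'E'
import st
from h import *
m=cams.camera_model("wrist");im=cams.snapshot("wrist"); J=im.copy()
for x,y in [(-.012,-.028),(.012,-.028),(.012,.028),(-.012,.028)]:
    q=proj("wrist",[[.627+x,.0525+y,.242]],m)[0];cv2.circle(J,tuple(int(v) for v in q),3,(0,0,255),-1)
cv2.imwrite("pics/w1.png",J)
E
```

```text
t 3.85 pos [626.   49.9 306.2] jawyaw 0.001 F [-0.22 -0.31  0.64] open 88.2 q7 [ 0.12  0.66 -0.51  1.46  0.34  1.11 -0.45]
```

View pics/w1.png

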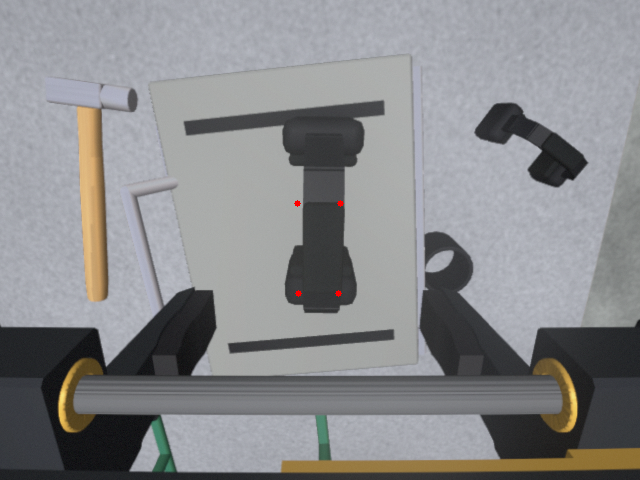

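The wrist view shows the muffs' pad at px (303..344, 203..305), about 2–3 mm further in +x than my marks. I'll correct for that, descend and grip.

Request:
drive_tool:
  series:
    - [[3,2,-20,0,60],[0,0,-25,0,60],[0,0,-20,0,60],[0,0,-12,0,60],[0,0,0,0,60],[0,0,0,0,15],[0,0,0,0,15],[0,0,0,0,15],[0,0,0,0,15]]
  force: 35

```text
clock: 4.8
tool_pos: [0.6294, 0.051, 0.2302]
eef_rot: [0.707, 0.707, 0.001, 0.0]
contact_force: [0.2, 0.7, 0.1]
opening: 0.346
```

Run:
```python
import st
from h import *
cv2.imwrite("pics/s2.png",cv2.resize(cams.snapshot("side")[150:350,220:440],None,fx=2.7,fy=2.7,interpolation=cv2.INTER_CUBIC))
```

```text
t 4.8 pos [629.4  51.  230.2] jawyaw -0.001 F [0.22 0.66 0.07] open 30.4 q7 [ 0.1   0.74 -0.48  1.55  0.39  0.95 -0.5 ]
```

View pics/s2.png

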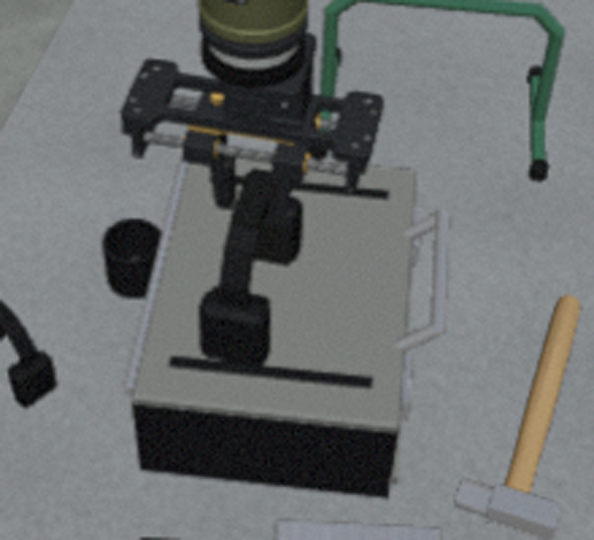

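Request:
drive_tool:
  series:
    - [[0,0,0,0,10],[0,0,0,0,10],[0,0,0,0,10],[0,0,0,0,10],[0,0,0,0,10]]

```text
clock: 5.35
tool_pos: [0.6292, 0.051, 0.2299]
eef_rot: [0.708, 0.707, 0.0, 0.0]
contact_force: [-1.0, -0.1, 5.2]
opening: 0.269
```

Request:
drive_tool:
  series:
    - [[0,0,10,0,10],[0,0,20,0,10],[0,0,25,0,10],[0,0,25,0,10],[0,0,25,0,10],[0,0,0,0,10],[0,0,0,0,10]]

```text
clock: 6.05
tool_pos: [0.6287, 0.0507, 0.3338]
eef_rot: [0.707, 0.707, -0.0, -0.0]
contact_force: [-0.9, -0.5, -3.1]
opening: 0.269
```

Run:
```python
import st
from h import *
cv2.imwrite("pics/s3.png",cv2.resize(cams.snapshot("side")[100:350,220:440],None,fx=2.3,fy=2.3,interpolation=cv2.INTER_CUBIC))
```

```text
t 6.05 pos [628.7  50.7 333.8] jawyaw -0.001 F [-0.93 -0.5  -3.13] open 23.7 q7 [ 0.12  0.64 -0.52  1.41  0.32  1.18 -0.44]
```

View pics/s3.png

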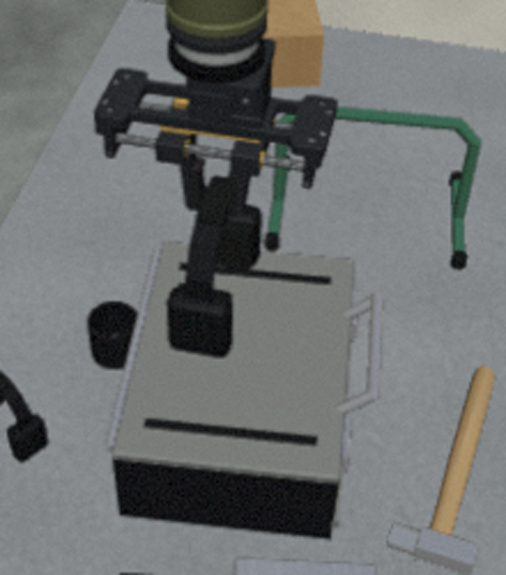

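Request:
drive_tool:
  series:
    - [[-4,-15,0,0,10],[-8,-29,0,0.02,10],[-8,-29,0,0.02,10],[-8,-29,0,0.02,10],[-8,-29,0,0.02,10],[-8,-29,0,0.016,10],[-8,-29,0,0,10],[-8,-29,0,0,10],[-8,-29,0,0,10],[-8,-29,0,0,10]]

```text
clock: 7.1
tool_pos: [0.551, -0.2276, 0.3331]
eef_rot: [0.673, 0.74, -0.001, -0.001]
contact_force: [0.9, -0.3, -2.5]
opening: 0.264
```

Request:
drive_tool:
  series:
    - [[-8,-29,0,0,10],[-8,-29,0,0,10],[-8,-29,0,0,10],[-8,-29,0,0,10],[-6,-12,0,0,10],[0,0,0,0,10],[0,0,0,0,10],[0,0,0,0,10]]

```text
clock: 7.9
tool_pos: [0.5159, -0.3507, 0.3346]
eef_rot: [0.671, 0.741, 0.001, -0.0]
contact_force: [0.1, -0.6, -2.1]
opening: 0.27
```

Run:
```python
import st
from h import *
a=cv2.resize(cams.snapshot("side")[20:260,280:460],(390,520),interpolation=cv2.INTER_CUBIC)
b=cv2.resize(cams.snapshot("wrist"),(400,300)); c=cv2.resize(cams.snapshot("top")[200:340,390:530],(400,400)); 
cv2.imwrite("pics/s4.png",np.hstack([a,np.zeros((520,5,3),np.uint8),np.vstack([b,c])[:520]]))
```

```text
t 7.9 pos [ 515.9 -350.7  334.6] jawyaw 0.098 F [ 0.14 -0.59 -2.1 ] open 23.8 q7 [ 0.82  0.63 -0.55  1.43  0.34  1.18  0.32]
```

View pics/s4.png

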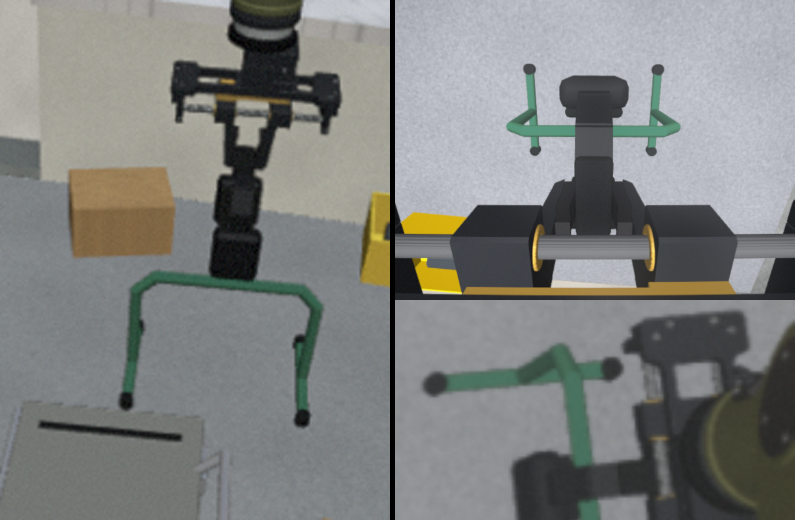

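Request:
drive_tool:
  series:
    - [[0,-1,-10,0,10],[0,0,-20,0,10],[0,0,-20,0,10],[0,0,-20,0,10],[0,0,-20,0,10],[0,0,-20,0,10],[0,0,-20,0,10],[0,0,-14,0,10],[0,0,0,0,10]]

```text
clock: 8.95
tool_pos: [0.5136, -0.3534, 0.1881]
eef_rot: [0.673, 0.74, -0.001, -0.002]
contact_force: [-0.6, -0.1, -2.5]
opening: 0.273
```

Run:
```python
import st
from h import *
a=cv2.resize(cams.snapshot("side")[40:260,280:460],(425,520),interpolation=cv2.INTER_CUBIC)
b=cv2.resize(cams.snapshot("top")[200:330,390:520],(370,370)); 
cv2.imwrite("pics/s5.png",np.hstack([a[:370],b]));cv2.imwrite("pics/s5.png",np.hstack([a,np.vstack([b,np.zeros((150,370,3),np.uint8)])]))
```

```text
t 8.95 pos [ 513.6 -353.4  188.1] jawyaw 0.096 F [-0.56 -0.05 -2.48] open 24.0 q7 [ 0.79  0.78 -0.49  1.61  0.45  0.87  0.23]
```

View pics/s5.png

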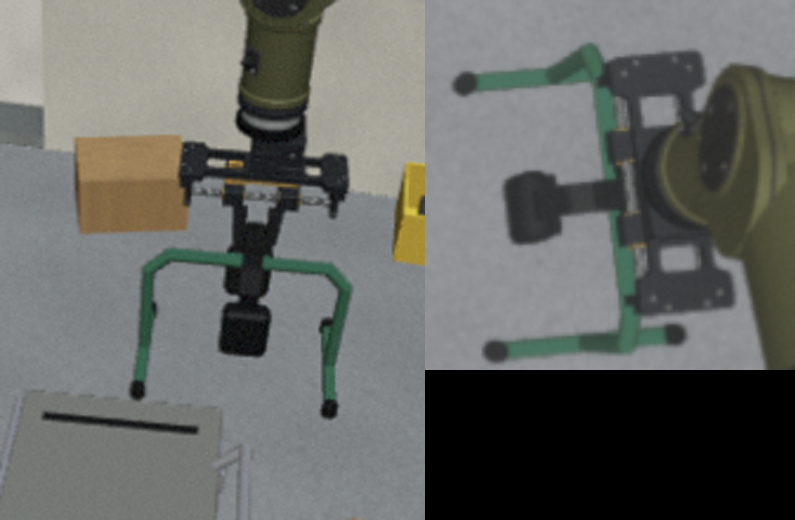

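The bar runs between the cups, with one cup each side. I'll creep down onto it.

Request:
drive_tool:
  series:
    - [[0,0,-5,0,10],[0,0,-4,0,10],[0,0,-2,0,10],[0,0,0,0,10],[0,0,0,0,10]]

```text
clock: 9.55
tool_pos: [0.5151, -0.3541, 0.1797]
eef_rot: [0.673, 0.74, 0.0, 0.0]
contact_force: [-0.2, -1.2, -1.8]
opening: 0.268
```

Request:
drive_tool:
  series:
    - [[0,0,-2,0,10],[0,0,0,0,10],[0,0,0,0,10]]

```text
clock: 9.85
tool_pos: [0.515, -0.3541, 0.1775]
eef_rot: [0.673, 0.74, 0.0, -0.0]
contact_force: [0.3, -0.2, -2.7]
opening: 0.27
```

Request:
drive_tool:
  series:
    - [[0,2,-2,0,10],[0,0,-1,0,10],[0,0,0,0,10],[0,0,0,0,10]]

```text
clock: 10.25
tool_pos: [0.515, -0.3521, 0.1745]
eef_rot: [0.673, 0.74, 0.0, 0.0]
contact_force: [0.1, -0.9, -2.3]
opening: 0.267
```

Request:
drive_tool:
  series:
    - [[0,0,-1,0,10],[0,0,-1,0,10],[0,0,0,0,10],[0,0,0,0,10]]

```text
clock: 10.65
tool_pos: [0.5152, -0.3522, 0.1739]
eef_rot: [0.673, 0.74, -0.0, 0.001]
contact_force: [-2.5, 0.3, 5.9]
opening: 0.265
```

Contact made (force change of about 8 N). I'll open gently, then rise.

Request:
drive_tool:
  series:
    - [[0,0,1,0,10],[0,0,0,0,32],[0,0,0,0,45],[0,0,0,0,55],[0,0,0,0,55],[0,0,0,0,55]]

```text
clock: 11.25
tool_pos: [0.5151, -0.3521, 0.1735]
eef_rot: [0.673, 0.74, 0.0, 0.0]
contact_force: [0.3, 0.1, -0.0]
opening: 0.624
```

Request:
drive_tool:
  series:
    - [[0,0,8,0,60],[0,0,20,0,60],[0,0,30,0,60],[0,0,40,0,60],[0,0,40,0,60],[0,0,20,0,60],[0,0,0,0,60]]

```text
clock: 11.95
tool_pos: [0.517, -0.3525, 0.3358]
eef_rot: [0.673, 0.74, 0.001, 0.004]
contact_force: [0.4, 0.3, -0.4]
opening: 0.68
```

Run:
```python
import st
from h import *
m=cams.camera_model("wrist")
a=cv2.resize(cams.snapshot("side")[80:260,300:460],(400,450),interpolation=cv2.INTER_CUBIC)
b=cv2.resize(cams.snapshot("wrist"),(400,300)); cv2.imwrite("pics/s6.png",np.hstack([a,np.vstack([b,np.zeros((150,400,3),np.uint8)])]))
for n in("side","wrist"):
  for t in ("muffs_crown",):
    print(n,[(round(d["confidence"],2),d["at"]) for d in cams.mark_of(n,t)])
print(proj("side",[[.515,-.351,.168]]),proj("wrist",[[.515,-.351,.168]],m))
```

```text
t 11.95 pos [ 517.  -352.5  335.8] jawyaw 0.095 F [ 0.42  0.26 -0.45] open 59.9 q7 [ 0.82  0.63 -0.55  1.43  0.34  1.17  0.32]
side [(0.95, [218.5, 271.3]), (0.67, [280.3, 357.1]), (0.6, [383.3, 148.4])]
wrist [(0.66, [316.0, 209.0])]
[[385.55278929 148.11340362]] [[313.49476172 206.89264199]]
```

View pics/s6.png

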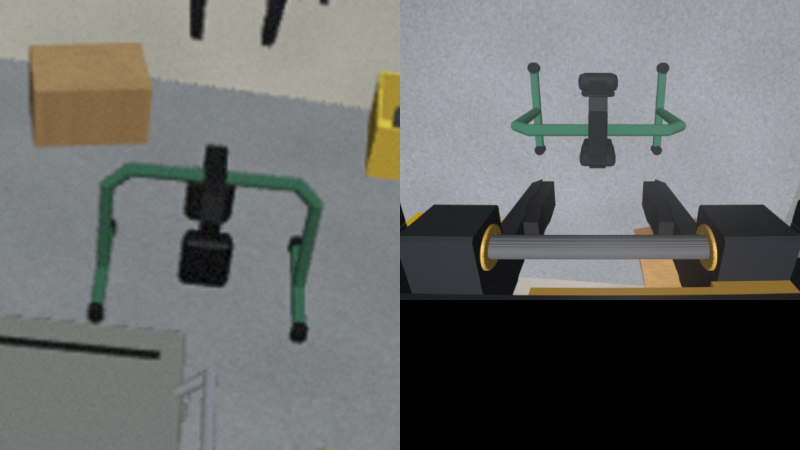

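The muffs hang centred and upright: crown at side (383,148), expected (385,148). Now to the handle.

Request:
drive_tool:
  series:
    - [[-2,20,0,0,60],[-5,37,0,0,60],[-5,37,0,0,60],[-5,37,0,0,60],[-5,37,-20,0,60],[-5,37,-20,0,60],[-5,37,-20,0,60],[-5,37,-20,0,60],[-5,37,-20,0,60],[-5,36,-20,0.005,60]]

```text
clock: 13.15
tool_pos: [0.4667, 0.0011, 0.2098]
eef_rot: [0.671, 0.742, -0.001, -0.001]
contact_force: [0.6, 0.0, -0.5]
opening: 0.683
```

Request:
drive_tool:
  series:
    - [[0,0,0,0,60],[0,0,0,0,60]]

```text
clock: 13.35
tool_pos: [0.467, 0.0004, 0.2105]
eef_rot: [0.67, 0.742, -0.001, -0.001]
contact_force: [0.9, -0.7, 0.0]
opening: 0.681
```

Run:
```python
import st
from h import *
m=cams.camera_model("wrist");im=cams.snapshot("wrist"); J=im.copy()
c,s=np.cos(.1),np.sin(.1)
for t in(-.065,-.03,0,.03,.065):
    q=proj("wrist",[[.4699-s*t,.0003+c*t,.137]],m)[0];cv2.circle(J,tuple(int(v) for v in q),2,(0,0,255),-1)
cv2.imwrite("pics/w7.png",J)
print([(d["confidence"],d["at"]) for d in cams.mark_of("wrist","lid_bar")])
```

```text
t 13.35 pos [4.670e+02 4.000e-01 2.105e+02] jawyaw 0.103 F [ 0.92 -0.68  0.02] open 60.0 q7 [ 0.22  0.57 -0.49  2.05  0.44  0.63 -0.47]
[(0.81, [330.7, 244.6])]
```

View pics/w7.png

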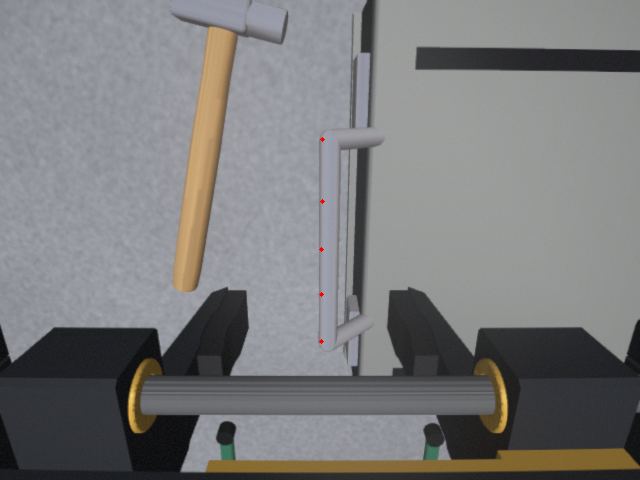

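Wrist view: the handle axis is at column ~329, my marks at 321, so it is about 5 mm further in +x (~0.475). I'll correct, descend and pinch.

Request:
drive_tool:
  series:
    - [[4,0,-10,0,40],[3,0,-20,0,40],[0,0,-20,0,40],[0,0,-20,0,40],[0,0,-15,0,40],[0,0,-4,0,40],[0,0,0,0,40],[0,0,0,0,40]]

```text
clock: 14.25
tool_pos: [0.4756, -0.0004, 0.1229]
eef_rot: [0.671, 0.741, 0.0, 0.0]
contact_force: [-0.5, 0.9, 0.5]
opening: 0.45
```

Run:
```python
import st
from h import *
a=cv2.resize(cams.snapshot("side")[180:330,290:450],(640,600),interpolation=cv2.INTER_CUBIC)
cv2.imwrite("pics/s8.png",a)
```

```text
t 14.25 pos [ 4.756e+02 -4.000e-01  1.229e+02] jawyaw 0.099 F [-0.5   0.89  0.46] open 39.7 q7 [ 0.12  0.72 -0.34  2.11  0.59  0.41 -0.6 ]
```

View pics/s8.png

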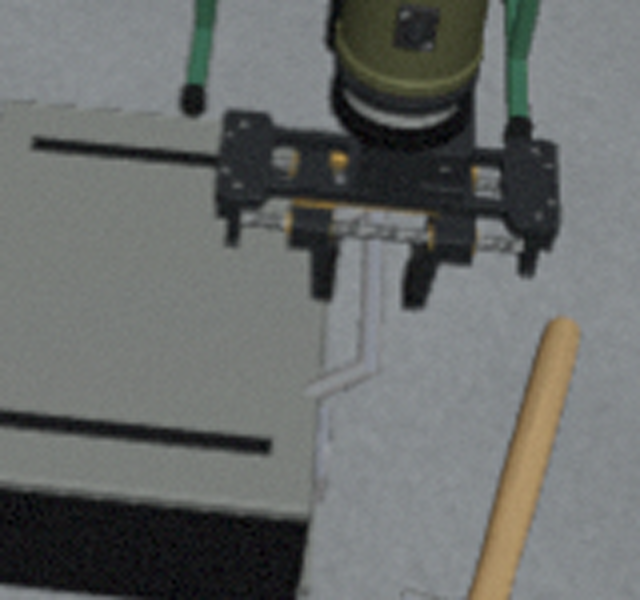

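Request:
drive_tool:
  series:
    - [[0,0,-3,0,40],[0,0,0,0,5],[0,0,0,0,5],[0,0,0,0,5],[0,0,0,0,5],[0,0,0,0,5],[0,0,0,0,5],[0,0,0,0,5]]
  force: 25

```text
clock: 15.1
tool_pos: [0.4737, -0.0003, 0.1194]
eef_rot: [0.671, 0.742, -0.001, -0.001]
contact_force: [-4.2, -0.7, 2.4]
opening: 0.122
```

Run:
```python
import numpy as np
R=np.hypot(245,31);p=np.arctan2(31,245)
th=np.r_[np.arange(0,1.041,.04)]
h=R*np.cos(th+p);z=R*np.sin(th+p)
for i,t in enumerate(th):
    d=245-h[i]; print(round(t,2),"tot",round(d*.995,1),round(d*.0998,1),round(z[i]-31,1), "step", [] if i==0 else [round((h[i-1]-h[i])*.995,1),round((h[i-1]-h[i])*.0998,1),round(z[i]-z[i-1],1)])
```

```text
0.0 tot -0.0 -0.0 0.0 step []
0.04 tot 1.4 0.1 9.8 step [np.float64(1.4), np.float64(0.1), np.float64(9.8)]
0.08 tot 3.2 0.3 19.5 step [np.float64(1.8), np.float64(0.2), np.float64(9.7)]
0.12 tot 5.4 0.5 29.1 step [np.float64(2.2), np.float64(0.2), np.float64(9.6)]
0.16 tot 8.0 0.8 38.6 step [np.float64(2.6), np.float64(0.3), np.float64(9.5)]
0.2 tot 11.0 1.1 48.1 step [np.float64(3.0), np.float64(0.3), np.float64(9.4)]
0.24 tot 14.3 1.4 57.3 step [np.float64(3.3), np.float64(0.3), np.float64(9.3)]
0.28 tot 18.0 1.8 66.5 step [np.float64(3.7), np.float64(0.4), np.float64(9.2)]
0.32 tot 22.1 2.2 75.5 step [np.float64(4.1), np.float64(0.4), np.float64(9.0)]
0.36 tot 26.5 2.7 84.3 step [np.float64(4.4), np.float64(0.4), np.float64(8.8)]
0.4 tot 31.3 3.1 93.0 step [np.float64(4.8), np.float64(0.5), np.float64(8.6)]
0.44 tot 36.4 3.6 101.4 step [np.float64(5.1), np.float64(0.5), np.float64(8.4)]
0.48 tot 41.8 4.2 109.6 step [np.float64(5.4), np.float64(0.5), np.float64(8.2)]
0.52 tot 47.5 4.8 117.6 step [np.float64(5.8), np.float64(0.6), np.float64(8.0)]
0.56 tot 53.6 5.4 125.4 step [np.f
[... 327 characters left out ...]
64(7.2), np.float64(0.7), np.float64(6.7)]
0.76 tot 88.3 8.9 160.3 step [np.float64(7.5), np.float64(0.8), np.float64(6.4)]
0.8 tot 96.1 9.6 166.4 step [np.float64(7.7), np.float64(0.8), np.float64(6.1)]
0.84 tot 104.0 10.4 172.1 step [np.float64(8.0), np.float64(0.8), np.float64(5.8)]
0.88 tot 112.2 11.3 177.6 step [np.float64(8.2), np.float64(0.8), np.float64(5.5)]
0.92 tot 120.6 12.1 182.7 step [np.float64(8.4), np.float64(0.8), np.float64(5.1)]
0.96 tot 129.2 13.0 187.5 step [np.float64(8.6), np.float64(0.9), np.float64(4.8)]
1.0 tot 138.0 13.8 191.9 step [np.float64(8.8), np.float64(0.9), np.float64(4.4)]
1.04 tot 147.0 14.7 196.0 step [np.float64(9.0), np.float64(0.9), np.float64(4.1)]
```

Request:
drive_tool:
  series:
    - [[1.4,0.1,9.8,0,5],[1.8,0.2,9.7,0,5],[2.2,0.2,9.6,0,5],[2.6,0.3,9.5,0,5],[3.0,0.3,9.4,0,5],[3.3,0.3,9.3,0,5],[3.7,0.4,9.2,0,5],[4.1,0.4,9.0,0,5],[4.4,0.4,8.8,0,5],[4.8,0.5,8.6,0,5]]

```text
clock: 16.1
tool_pos: [0.5053, 0.0027, 0.2126]
eef_rot: [0.671, 0.742, -0.001, -0.001]
contact_force: [-4.0, -1.1, 0.7]
opening: 0.118
```

Run:
```python
import st
from h import *
a=cv2.resize(cams.snapshot("side")[150:330,270:450],(600,600),interpolation=cv2.INTER_CUBIC)
cv2.imwrite("pics/s9.png",a)
```

```text
t 16.1 pos [505.3   2.7 212.6] jawyaw 0.1 F [-3.98 -1.11  0.72] open 10.4 q7 [ 0.22  0.61 -0.5   1.94  0.44  0.71 -0.45]
```

View pics/s9.png

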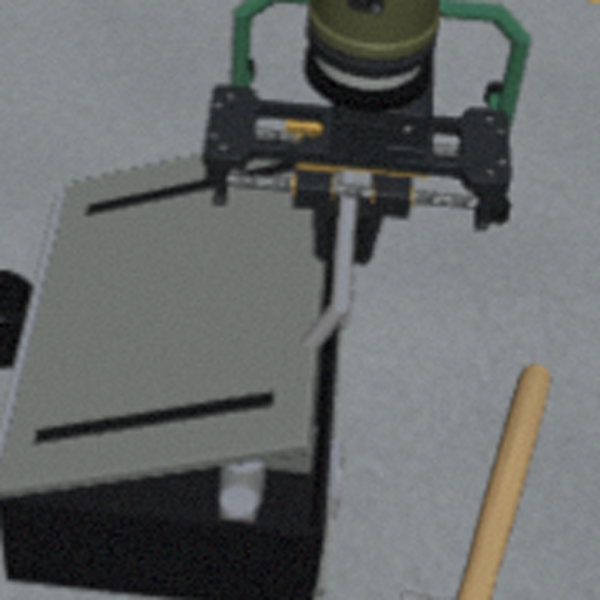

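The lid is following at about 0.4 rad. Continuing.

Request:
drive_tool:
  series:
    - [[5.1,0.5,8.4,0,5],[5.4,0.5,8.2,0,5],[5.8,0.6,8.0,0,5],[6.1,0.6,7.8,0,5],[6.4,0.6,7.5,0,5],[6.7,0.7,7.3,0,5],[7.0,0.7,7.0,0,5],[7.2,0.7,6.7,0,5],[7.5,0.8,6.4,0,5],[7.7,0.8,6.1,0,5]]

```text
clock: 17.15
tool_pos: [0.5738, 0.0096, 0.2861]
eef_rot: [0.671, 0.741, 0.002, 0.001]
contact_force: [4.4, -0.8, -8.3]
opening: 0.12
```

Run:
```python
import st
from h import *
a=cv2.resize(cams.snapshot("side")[120:330,250:450],(570,600),interpolation=cv2.INTER_CUBIC)
cv2.imwrite("pics/s10.png",a)
```

```text
t 17.15 pos [573.8   9.6 286.1] jawyaw 0.1 F [ 4.36 -0.77 -8.26] open 10.5 q7 [ 0.22  0.6  -0.54  1.66  0.36  0.98 -0.35]
```

View pics/s10.png

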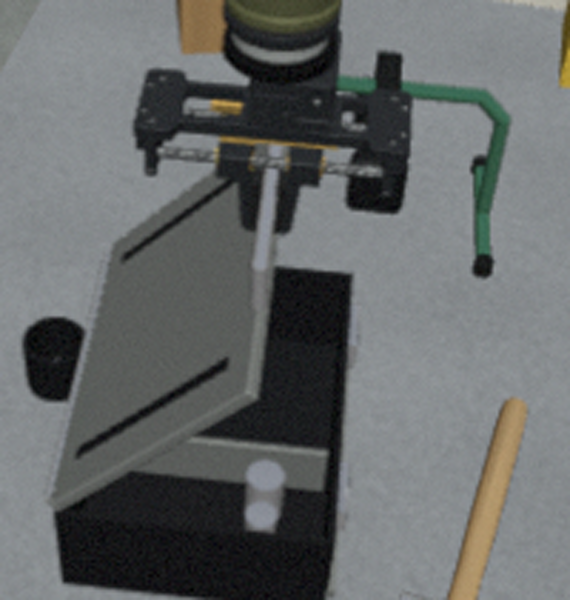

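Request:
drive_tool:
  series:
    - [[8.0,0.8,5.0,0,5],[8.2,0.8,5.0,0,5],[8.4,0.8,5.0,0,5],[8.6,0.9,4.5,0,5],[4.4,0.4,2.2,0,5],[4.4,0.4,2.2,0,5],[0,0,0,0,5]]

```text
clock: 17.9
tool_pos: [0.6142, 0.0136, 0.3088]
eef_rot: [0.671, 0.742, 0.0, 0.0]
contact_force: [5.0, 0.3, -11.3]
opening: 0.109
```

Run:
```python
import st
from h import *
s=cams.snapshot("side"); cv2.imwrite("pics/side11.png",s)
a=cv2.resize(s[100:330,240:450],(548,600),interpolation=cv2.INTER_CUBIC)
cv2.imwrite("pics/s11.png",a)
```

```text
t 17.9 pos [614.2  13.6 308.8] jawyaw 0.1 F [  4.97   0.29 -11.34] open 9.6 q7 [ 0.2   0.64 -0.54  1.5   0.35  1.1  -0.31]
```

View pics/s11.png

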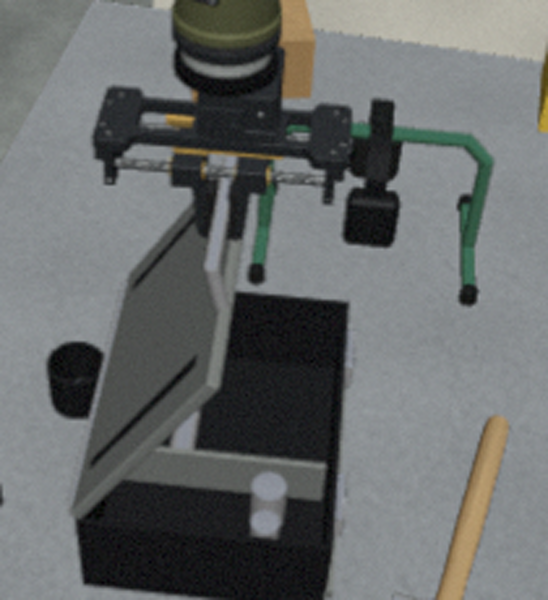

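The grip opening shrank slightly and the tool is being pulled down, so I'll check the real lid angle in the picture.

```bash
cat > lid.py <<'E'
from h import *
def lidpts(P,th,c=(.605,.0142),yaw=.1):
    P=np.array(P,float)-[.110,0,.106]
    R=np.array([[np.cos(th),0,np.sin(th)],[0,1,0],[-np.sin(th),0,np.cos(th)]])
    P=P@R.T+[.110,0,.106]
    Z=np.array([[np.cos(yaw),-np.sin(yaw),0],[np.sin(yaw),np.cos(yaw),0],[0,0,1]])
    return P@Z.T+[c[0],c[1],0]
def draw(I,n,th,col=(0,0,255)):
    F=[[-.11,.148,.112],[-.11,-.148,.112],[.11,-.148,.112],[.11,.148,.112]]
    q=proj(n,lidpts(F,th)).astype(np.int32); cv2.polylines(I,[(q*8).astype(np.int32)],True,col,1,0,3)
    q=proj(n,lidpts([[-.135,.065,.137],[-.135,-.065,.137]],th)); cv2.line(I,tuple(int(v) for v in q[0]),tuple(int(v) for v in q[1]),col,1)
E
python3 - <<'E'
from lid import *
I=cv2.imread("pics/side11.png");o=[]
for th in (.94,1.0,1.06):
    J=I.copy();draw(J,"side",th);o.append(cv2.resize(J[130:310,255:345],(266,532)))
cv2.imwrite("pics/lid11.png",np.hstack(o))
E
```

```text
(no output)
```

View pics/lid11.png

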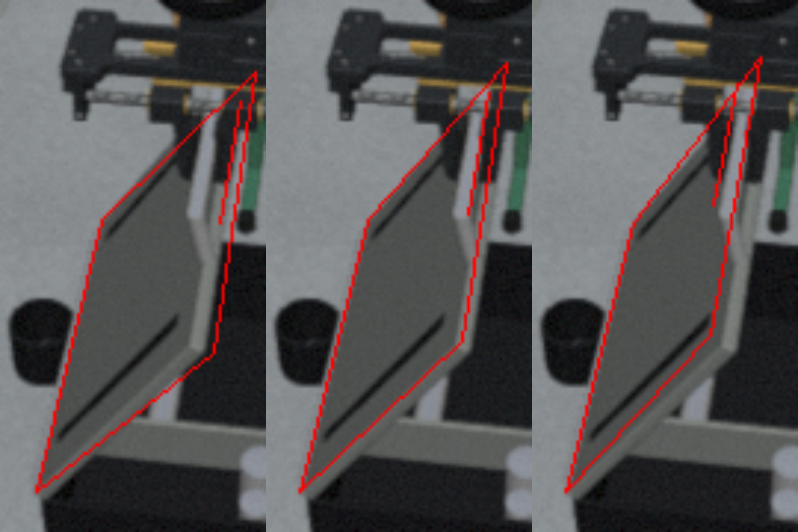

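The lid is at about 1.01 rad (the middle overlay fits), well past balance. The force is radial, meaning my arc is slightly too wide. I'll ease back to about 0.78 and take that out on the way.

Request:
drive_tool:
  series:
    - [[-2,-0.2,-2,0,5],[-5,-0.5,-3,0,5],[-6.5,-0.6,-3.6,0,5],[-6.3,-0.6,-3.8,0,5],[-6.2,-0.6,-4,0,5],[-6,-0.6,-4.2,0,5],[-6,-0.6,-4.3,0,5],[-5.5,-0.6,-4.3,0,5],[-4,-0.4,-3,0,5],[0,0,0,0,5]]

```text
clock: 18.95
tool_pos: [0.5647, 0.0087, 0.2771]
eef_rot: [0.671, 0.742, -0.001, -0.0]
contact_force: [-0.6, -1.7, 0.7]
opening: 0.109
```

Request:
drive_tool:
  series:
    - [[0,0,0,0,5],[0,0,0,0,5],[0,0,0,0,5]]

```text
clock: 19.25
tool_pos: [0.5656, 0.0088, 0.2777]
eef_rot: [0.671, 0.742, -0.0, -0.0]
contact_force: [-2.2, -3.1, 3.1]
opening: 0.11
```

Run:
```python
import st
from lid import *
I=cams.snapshot("side");o=[]
for th in (.72,.78,.84):
    J=I.copy();draw(J,"side",th);o.append(cv2.resize(J[130:310,255:345],(266,532)))
cv2.imwrite("pics/lid12.png",np.hstack(o))
```

```text
t 19.25 pos [565.6   8.8 277.7] jawyaw 0.1 F [-2.16 -3.14  3.09] open 9.7 q7 [ 0.22  0.6  -0.54  1.69  0.37  0.95 -0.35]
```

View pics/lid12.png

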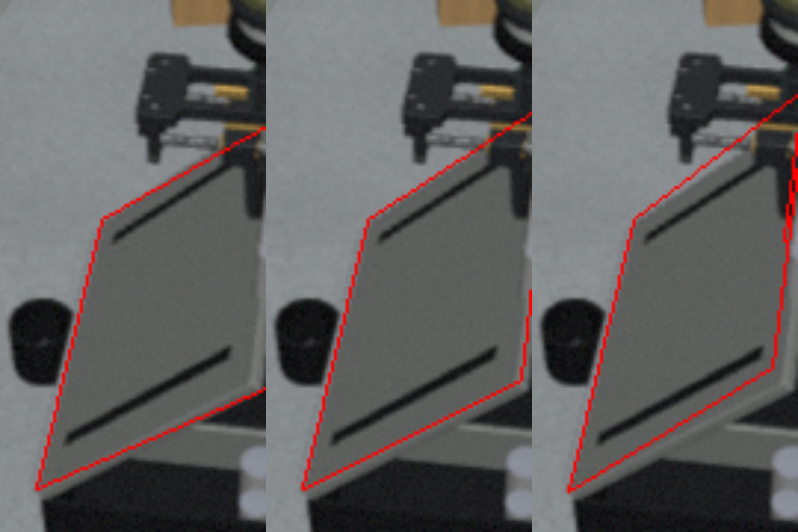

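The lid is at about 0.77 rad, mid-window. I'll hold it, then check the muffs and drift once more.

Request:
drive_tool:
  series:
    - [[0,0,0,0,5],[0,0,0,0,5],[0,0,0,0,5],[0,0,0,0,5],[0,0,0,0,5],[0,0,0,0,5]]

```text
clock: 19.9
tool_pos: [0.5654, 0.0087, 0.2776]
eef_rot: [0.671, 0.742, -0.0, -0.0]
contact_force: [-4.4, -3.6, 5.5]
opening: 0.115
```

Run:
```python
import st
from lid import *
J=cams.snapshot("side");draw(J,"side",.77)
a=cv2.resize(J[90:320,240:460],(574,600)); cv2.imwrite("pics/s13.png",a)
```

```text
t 19.9 pos [565.4   8.7 277.6] jawyaw 0.1 F [-4.44 -3.6   5.48] open 10.2 q7 [ 0.22  0.6  -0.54  1.69  0.37  0.95 -0.35]
```

View pics/s13.png

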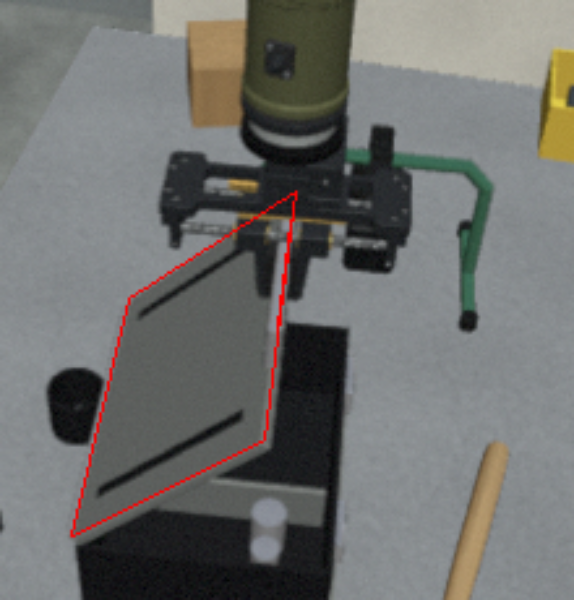

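The lid is still at 0.77 rad, pinched on its handle, and the muffs are on the bar. Handing in.

```bash
python3 -c "
from plant import r
print(r.finish_job())"
```

```text
the job is handed in; nothing more can be done
None
```

The ear defenders hang on the frame's bar, and I handed the job in at about 20 s with the lid held at about 0.77 rad. The simulator gives no verdict, so all of this rests on my own checks.

- **Ear defenders:** I gripped the crown pad, lowered them over the middle of the bar with one cup each side, and let go. After release the pictures showed them upright and centred, with the crown about 2 px from where I expected it. At the end they still showed on the bar, partly hidden by the gripper.
- **Lid:** I pinched the handle and raised the lid to about 1.01 rad, judged by overlaying the lid outline on the side picture. I then eased it back and held it. The last overlay fitted 0.77 rad and the tool did not move over the final 0.6 s.
- **Bystanders:** I did not touch the scale, hammer or coupling. I did not measure their positions again at the end.

Two readings did not agree with the plan. My first estimate of the handle was about 5 mm off in x, and I corrected it from the wrist camera. My lifting arc was also slightly too wide, which pulled on the handle with up to about 12 N near the top; after the return it was about 8 N.

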